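# Centre the culture dish on the viewing stage

## Robot

A 6-joint arm with a two-finger parallel gripper is mounted at the origin on a cart in front of the work surface, level with it; the furniture and walls round the work are solid. World frame = base frame: x ahead of the robot, y to its left, z up, the work surface at z = 0. Lengths are in m, angles in rad, forces in N, time in s.
With the tool pointing down it reaches from about 0.325 to 0.9 m from the base axis. Payload 3.5 kg.
Tool frame: the origin (TCP) lies midway between the tips of the shut fingers; the grasp point (between the pads) lies 19 mm behind it; y points along the fingers, z is the direction in which the jaws open and shut, and the axes are right-handed (so a half turn about y gives the same grasp; the last joint's range is limited). The gripper opens to 85 mm and grips with 20 to 120 N. Pads are 22 mm wide; open, the fingers measure 114 mm over their backs; the gripper's body (76 mm by 85 mm) begins 54 mm behind the grasp point. The pads swing forward as they close: fully open they stand 13 mm farther back than shut.
Start: joints at [0.998, 0.276, -0.026, 1.268, 0, 1.467], TCP at [0.283, 0.557, 0.231] pointing down, gripper open.
Joint ranges: [-3.12, 3.12], [-0.85, 1.88], [-1.08, 1.24], [-1.95, 2.15], [-1.57, 1.53], [-3.14, 3.14]. Speed limits (rad/s): [2.57, 2.57, 3.14, 3.14, 3.14, 3.14].

## Interface

Orientations are given as a unit quaternion [w, x, y, z].
In Python, from workcell import status, imaging, ticket gives the robot as it stands.
- The arm moves only by the tool arm_command, never from a script. Its argument "moves" is a list of rows, each a list of 3 entries, a list of its own where there are three numbers: the turn, a rotation vector about the tool's x, y, z in degrees, then the shift along the tool's x, y, z in m, then the opening, from 0 (shut) to 1 (fully open). In form: [[[wx, wy, wz], [dx, dy, dz], grip], ...]. A call has 1 to 20 rows; each row shifts and turns the commanded pose from where the row before left it, along the tool's axes as they then stand; what a row does not reach is not made up. A row lasts 1/10 s, in which the tool goes at most 50 mm and 8.59 degrees, less where a joint would pass 70% of its speed; a pose out of reach is approached as far as the arm can. A call with a gripper value outside its range is refused whole. The fingers move at their own pace and stop on an object; "newtons" is the grip in N (left out, the last holds). Time passes only in rows, so rows that do not move let the fingers close. It gives the time, the measured TCP pose, the force and the opening at its end, in the units of the state.
- status.sense(): the state, without advancing time (a new reading comes with each control period).
- imaging.capture(name): name is "scene" or "top" or "wrist"; returns the picture (420x560x3 uint8, red, green, blue); there is no depth.
- imaging.camera_info(name): a dict with "K" (3x3 intrinsics, pixels), "k1" (the pictures are not rectified: a ray, as slopes to the right and down, at radius r is drawn at 1 + k1 r^2 times it, then the intrinsics apply), "pose" (4x4, takes a point from camera to world coordinates); the wrist camera has in their place "mount" (4x4, takes a point from camera to tool coordinates, whose origin is the TCP and whose axes are the tool frame's). Camera axes: x right, y down, z forward; pixel columns grow to the right and rows downward; lengths in m; the calibration is good to about 2 mm. A picture is of the moment at which its call begins: read the wrist's pose just before it. camera_info takes no time and is no camera call.
- ticket.job_done(): hands the job in, once; it reports no verdict.
The state is a dict: "time": time; "joint_positions": joint angles; "joint_vel": joint speeds; "tau": joint torques, N m; "tool_pos": TCP position; "orientation": TCP orientation; "wrist_force": force on the tool from outside, world axes, zero at the start; "moment": the same for the moment, N m; "width": finger opening in m.
Only numpy, scipy, OpenCV 4.12 (cv2) and the standard library are available. Lean on these libraries where they do the work, as an engineer would, in place of code of your own. Each camera call takes 0.05 s, during which the arm holds its last target.

## Task

Put the larger of the two round culture dishes on the small viewing stage, right way up and flat on its plate, centred over the round white window midway between the two stop bars. Set it down gently rather than dropping it, let go, and leave the small round dish and the square dish where they are.

Things in the scene. Friction and masses are not known exactly. Their poses are not given: they have to be found in the camera images.
- large_dish_centre (a point): clear-lidded culture dish with a brown filling and pale spots, round, 56 mm in diameter, 28 to 56 g, 20 mm high, standing on the worktop, lid up; this point is at its centre, 10 mm above its underside; z up. This is the dish to move; the three dishes may stand in any order
- small_dish_centre (a point): clear-lidded culture dish with a brown filling and pale spots, round, 36 mm in diameter, 20 mm high, standing on the worktop, lid up; this point is at its centre, 10 mm above its underside; z up. A bystander
- square_dish_centre (a point): clear-lidded culture dish with a brown filling and pale spots, square, 56 x 56 mm, 20 mm high, standing on the worktop, lid up; this point is at its centre, 10 mm above its underside; z up, x and y square to its sides. A bystander
- stage_centre (a point): fixed viewing stage: dark grey plate 110 mm (its x) by 124 mm (its y), its top 12 mm above the worktop, with a flush round white window 63 mm in diameter in the middle. Two bare metal stop bars, 90 mm long, 10 mm wide and 8 mm high, stand on the plate parallel to its x axis, their inner faces at y = +42 and -42 mm (84 mm apart). This point is the centre of the window on the plate's top; z up
There are look-alikes about, which are no part of the job. What is shaped like the part that bears large_dish_centre but yellow is not meant.

How it is judged:
By the outcome, as a careful person would: the job done as asked, in the order asked, and still so for the second after the job is handed in, with the robot touching nothing.
It also fails if it takes over 32 s, if anything falls off the work surface, if the arm or the gripper's body presses on something with over 40 N, if the wrist force passes 120 N, or if a joint passes its speed limit or range.

## Working session

There is one attempt and no reset: what is moved stays moved. The work goes in short steps, Python scripts to look and compute and a tool call to move; the robot and the scene stay as the last step left them, time stands still between calls to the robot, and variables do not carry over. Pictures are saved under pics/ and viewed, and the job is handed in when it is done.

Besides the shell and the picture viewer there is one more tool, called after ">>>" by a JSON object that holds its "fn" and its "kwargs". arm_command: Moves the arm, as the interface text tells. Its arguments: {"type":"object","properties":{"moves":{"type":"array","items":{"type":"array"}},"newtons":{"type":"number"}},"required":["moves"]}

```bash
mkdir -p pics
python3 - <<'E'
from workcell import status, imaging
import cv2
print(status.sense())
for n in ("scene","top","wrist"):
    print(n,imaging.camera_info(n))
for n in ("scene","top"):
    cv2.imwrite(f"pics/{n}0.png",imaging.capture(n)[:,:,::-1])
E
```

```text
{'time': 0.0, 'joint_positions': array([ 9.97581418e-01,  2.77121671e-01, -2.79178927e-02,  1.26799247e+00,
       -3.48636861e-05,  1.46739586e+00]), 'joint_vel': array([ 0.00179819,  0.00139418,  0.00025533,  0.00016209, -0.00103076,
       -0.00101449]), 'tau': array([ 4.66465790e-04, -4.45507979e+01,  2.95204353e+01,  1.63201452e-02,
       -5.31541957e-05,  6.40737895e-06]), 'tool_pos': array([0.28253578, 0.55660268, 0.2301493 ]), 'orientation': array([-0.6869366 ,  0.68843606, -0.16483165,  0.16433022]), 'wrist_force': array([-0.5972034 , -0.73515451,  0.44699158]), 'moment': array([ 0.0374519, -0.0077947, -0.0414695]), 'width': 0.08505117611984919}
scene {'K': array([[544.29757883,   0.        , 282.689585  ],
       [  0.        , 544.29757883, 202.52489546],
       [  0.        ,   0.        ,   1.        ]]), 'k1': -0.017437215793644774, 'pose': array([[ 0.84144578, -0.408076  ,  0.3541793 ,  0.23282141],
       [-0.54030895, -0.64263775,  0.54321539, -0.30593325],
       [ 0.00593582, -0.64845255, -0.76123194,  0.8133898 ],
       [ 0.        ,  0.        ,  0.        ,  1
[... 306 characters left out ...]
54,  0.00956172,  0.24095745],
       [ 0.00473795, -0.21505673, -0.97659007,  1.08368692],
       [ 0.        ,  0.        ,  0.        ,  1.        ]])}
wrist {'K': array([[298.63682024,   0.        , 279.04578603],
       [  0.        , 298.63682024, 207.94652741],
       [  0.        ,   0.        ,   1.        ]]), 'k1': 0.020464091305941002, 'mount': array([[ 1.86132018e-04,  9.50064493e-01,  3.12053561e-01,
        -8.20528990e-02],
       [ 1.14798996e-03, -3.12053564e-01,  9.50063816e-01,
        -1.43345563e-01],
       [ 9.99999324e-01,  1.81397060e-04, -1.14874766e-03,
         7.31107536e-04],
       [ 0.00000000e+00,  0.00000000e+00,  0.00000000e+00,
         1.00000000e+00]])}
```

View pics/scene0.png

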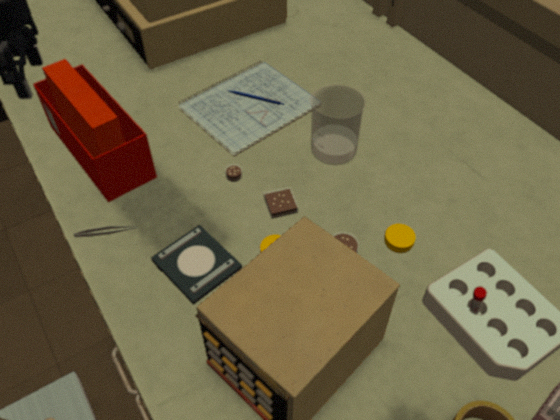

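View pics/top0.png

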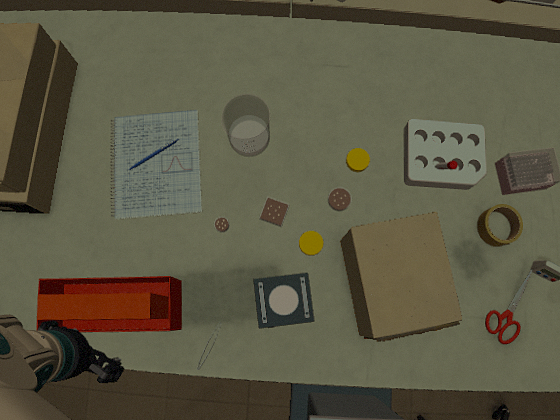

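```bash
cat > h.py <<'E'
import numpy as np, cv2
from workcell import status, imaging
from scipy.spatial.transform import Rotation as R
def info(n,st=None):
    c=imaging.camera_info(n); 
    if n=="wrist":
        T=np.eye(4);q=st["orientation"];T[:3,:3]=R.from_quat([q[1],q[2],q[3],q[0]]).as_matrix();T[:3,3]=st["tool_pos"]
        c["pose"]=T@c["mount"]
    return c
def ray(c,uv,z):
    uv=np.atleast_2d(np.float64(uv)); 
    p=cv2.undistortPoints(uv[:,None],c["K"],np.array([c["k1"],0,0,0.]))[:,0]
    d=np.c_[p,np.ones(len(p))]@c["pose"][:3,:3].T; o=c["pose"][:3,3]
    return o+d*((z-o[2])/d[:,2])[:,None]
def proj(c,P):
    M=np.linalg.inv(c["pose"]); 
    return cv2.projectPoints(np.float64(P).reshape(-1,1,3),cv2.Rodrigues(M[:3,:3])[0],M[:3,3],c["K"],np.array([c["k1"],0,0,0.]))[0][:,0]
E
python3 - <<'E'
from h import *
c=info("top"); im=cv2.imread("pics/top0.png"); s=cv2.imread("pics/scene0.png")
hsv=cv2.cvtColor(im,cv2.COLOR_BGR2HSV)
for uv in [(340,199),(222,225),(274,211),(311,243),(358,160),(284,300)]: print(uv,hsv[uv[1],uv[0]],hsv[uv[1]-6,uv[0]-6],ray(c,uv,.02)[0].round(4))
print("bg",hsv[180,310],hsv[260,230])
a=cv2.resize(im[140:340,190:390],(560,560),interpolation=cv2.INTER_CUBIC)
cv2.imwrite("pics/crop1.png",a)
cs=info("scene")
for uvt,uvs in []: pass
for z in (0,0.1,.15,.2): print(z,ray(c,[(342,233),(437,213),(462,322),(362,337)],z)[:,:2].round(3).tolist(), ray(cs,[(308,218),(398,290),(291,392),(199,304)],z)[:,:2].round(3).tolist())
E
```

```text
(340, 199) [ 11 101  83] [ 14 101  83] [0.6364 0.1165 0.02  ]
(222, 225) [ 13 104  81] [ 29  51 110] [0.5574 0.3821 0.02  ]
(274, 211) [14 99 85] [ 16 123  79] [0.5979 0.2663 0.02  ]
(311, 243) [ 25 255 133] [ 26 255 134] [0.5296 0.178  0.02  ]
(358, 160) [ 25 255 134] [ 26 255 135] [0.734  0.0775 0.02  ]
(284, 300) [ 20  46 134] [ 23  43 132] [0.3987 0.2305 0.02  ]
bg [ 33  53 105] [ 31  56 101]
0 [[0.561, 0.106], [0.623, -0.118], [0.373, -0.178], [0.328, 0.051]] [[0.631, 0.216], [0.672, 0.0], [0.418, -0.05], [0.37, 0.161]]
0.1 [[0.542, 0.119], [0.599, -0.085], [0.371, -0.139], [0.331, 0.069]] [[0.582, 0.152], [0.618, -0.038], [0.395, -0.081], [0.353, 0.103]]
0.15 [[0.533, 0.125], [0.587, -0.068], [0.371, -0.12], [0.333, 0.078]] [[0.558, 0.119], [0.591, -0.056], [0.384, -0.097], [0.344, 0.074]]
0.2 [[0.524, 0.131], [0.575, -0.052], [0.37, -0.1], [0.334, 0.086]] [[0.533, 0.087], [0.564, -0.075], [0.372, -0.113], [0.336, 0.046]]
```

View pics/crop1.png

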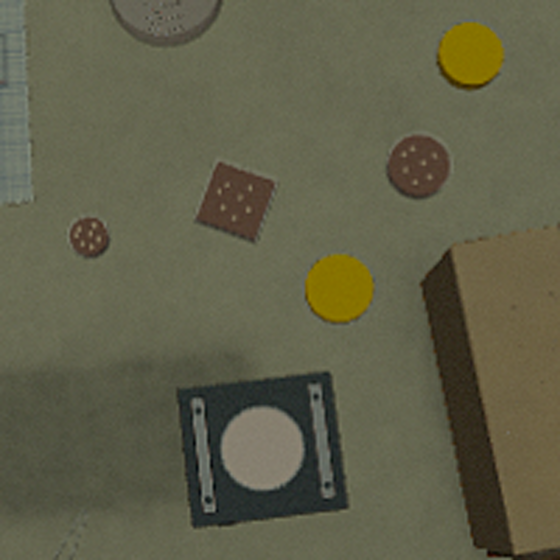

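Run:
```python
from h import *
st=status.sense();q=st["orientation"];M=R.from_quat([q[1],q[2],q[3],q[0]]).as_matrix();print("tool axes cols\n",M.round(3))
res={}
for n in("top","scene"):
    im=cv2.imread(f"pics/{n}0.png");h=cv2.cvtColor(im,cv2.COLOR_BGR2HSV);c=info(n)
    m=cv2.inRange(h,(0,75,40),(19,160,130)) if n=="top" else cv2.inRange(h,(0,75,40),(16,160,140))
    m=cv2.morphologyEx(m,cv2.MORPH_CLOSE,np.ones((5,5)))
    for k in cv2.findContours(m,cv2.RETR_EXTERNAL,cv2.CHAIN_APPROX_NONE)[0]:
        A=cv2.contourArea(k); x,y,w,hh=cv2.boundingRect(k)
        if 80<A<1500 and ((n=="top" and 190<x<390 and 140<y<260) or (n=="scene" and 200<x<420 and 150<y<260)):
            P=ray(c,k[:,0],.017)[:,:2].astype(np.float32);print(n,(x,y,w,hh),A,"circ",[np.round(v,4) for v in cv2.minEnclosingCircle(P)],"rect",cv2.minAreaRect(P))
    # window
    m=cv2.inRange(h,(0,0,120),(35,70,255))
    for k in cv2.findContours(m,cv2.RETR_EXTERNAL,cv2.CHAIN_APPROX_NONE)[0]:
        A=cv2.contourArea(k); x,y,w,hh=cv2.boundingRect(k)
        if 400<A<2000 and w<50 and ((n=="top" and 240<x<320 and y>260) or (n=="scene" and 150<x<240 and 200<y<300)):
            P=ray(c,k[:,0],.012)[:,:2].astype(np.float32);print(n,"window",A,cv2.minEnclosingCircle(P),cv2.fitEllipse(P))
    d=cv2.inRange(h,(70,30,0),(130,255,90)); d[:]=d
    for k in cv2.findContours(d,cv2.RETR_EXTERNAL,cv2.CHAIN_APPROX_NONE)[0]:
        A=cv2.contourArea(k); x,y,w,hh=cv2.boundingRect(k)
        if A>1500 and 40<w<120 and 30<hh<120:
            P=ray(c,k[:,0],.012)[:,:2].astype(np.float32);print(n,"plate",(x,y,w,hh),A,cv2.minAreaRect(P))
c=info("top");cs=info("scene")
print("box base", ray(c,[(340.7,241)],0), "top", ray(c,[(350.7,227.5)],.1),ray(c,[(350.7,227.5)],.15))
```

```text
tool axes cols
 [[ 0.892 -0.001  0.453]
 [-0.453 -0.002  0.892]
 [-0.    -1.    -0.002]]
top (215, 218, 14, 14) 120.5 circ [array([0.5599, 0.385 ]), np.float64(0.0161)] rect ((0.5601864457130432, 0.3849899172782898), (0.029750872403383255, 0.029079321771860123), 49.93798065185547)
top (260, 198, 28, 27) 437.5 circ [array([0.5985, 0.2674]), np.float64(0.0341)] rect ((0.5980997681617737, 0.2669346034526825), (0.04989907890558243, 0.05137500911951065), 74.10710906982422)
top (329, 188, 21, 22) 335.5 circ [array([0.6379, 0.1182]), np.float64(0.0259)] rect ((0.6381371021270752, 0.1185111254453659), (0.05024439096450806, 0.04648556560277939), 1.9386509656906128)
top window 604.5 ((0.39937183260917664, 0.23218363523483276), 0.03175176680088043) ((0.3994746506214142, 0.23217880725860596), (0.061265990138053894, 0.06177164241671562), 147.57012939453125)
top plate (254, 273, 59, 55) 2482.0 ((0.3991409242153168, 0.23231661319732666), (0.10718178004026413, 0.12144874781370163), 10.662508010864258)
scene (334, 234, 24, 18) 178.5 circ [array([0.6465, 0.1212]), np.float64(0.0245)] rect ((0.6542810201644897, 0.12329883873462677), (0.023720692843198776, 0.04875195771455765), 15.147198677062988)
scene (265, 189, 32, 29) 565.0 circ [array([0.5998, 0.2641]), np.float64(0.0383)] rect ((0.6002238988876343, 0.26436832547187805), (0.05920061841607094, 0.051805946975946426), 75.25328063964844)
scene (227, 166, 15, 15) 148.0 circ [array([0.5628, 0.3809]), np.float64(0.0202)] rect ((0.562368631362915, 0.38105806708335876), (0.04013138264417648, 0.027345949783921242), 71.2491455078125)
scene window 838.5 ((0.40299588441848755, 0.23545736074447632), 0.03281613811850548) ((0.40304994583129883, 0.23550358414649963), (0.06324881315231323, 0.06401214748620987), 59.822479248046875)
box base [[0.54195698 0.10860297 0.        ]] top [[0.5552554  0.10085057 0.1       ]] [[0.54531757 0.10797208 0.15      ]]
```

Run:
```python
from h import *
im=cv2.imread("pics/top0.png");cv2.imwrite("pics/crop2.png",cv2.resize(im[180:350,320:480],(640,680)[::1] and (565,600),interpolation=cv2.INTER_CUBIC))
im=cv2.imread("pics/scene0.png");cv2.imwrite("pics/crop3.png",cv2.resize(im[180:320,140:420],(800,400),interpolation=cv2.INTER_CUBIC))
```

```text
(no output)
```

View pics/crop2.png

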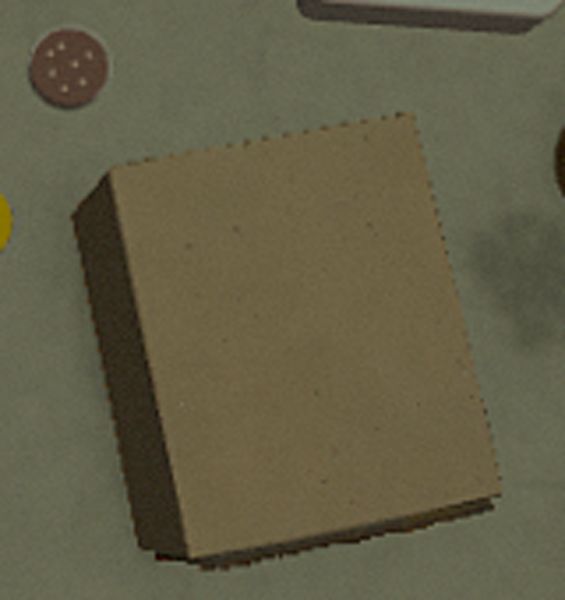

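View pics/crop3.png

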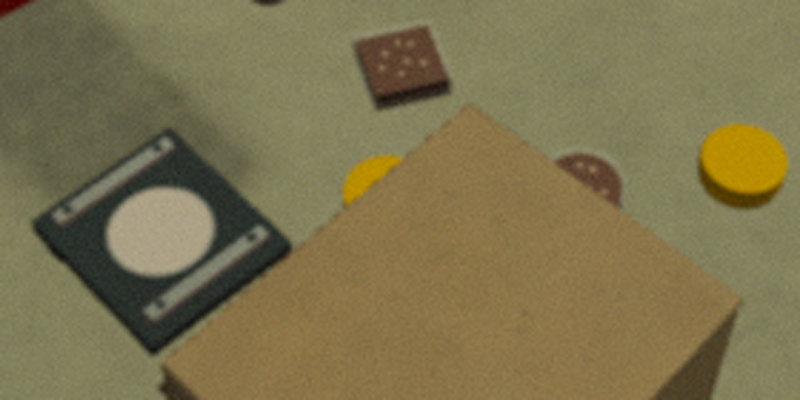

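The brown round dish at (340,199) is the target: it is larger than the small round one at (222,225). The square dish is at (274,211), and the yellow round ones at (311,243) and (358,160) are look-alikes. The enlarged crop confirms this. Next I'll turn to the stage heading (10.7°) and move above the dish.

>>> {"fn": "arm_command", "kwargs": {"moves": [[[0,7.5,0],[0,0,0],1],[[0,7.5,0],[0,0,0],1],[[0,7.5,0],[0,0,0],1],[[0,7.5,0],[0,0,0],1],[[0,7.5,0],[0,0,0],1],[[0,7.5,0],[0,0,0],1],[[0,7.4,0],[0,0,0],1]]}}

```text
time: 0.8
tool_pos: [0.2827, 0.5569, 0.2306]
orientation: [-0.543, 0.544, -0.453, 0.453]
wrist_force: [-0.3, -0.1, 0.2]
width: 0.0856
```

>>> {"fn": "arm_command", "kwargs": {"moves": [[[0,0,0],[0.031,0.004,0.0168],1],[[0,0,0],[0.031,0.004,0.0168],1],[[0,0,0],[0.031,0.004,0.0168],1],[[0,0,0],[0.031,0.004,0.0168],1],[[0,0,0],[0.031,0.004,0.0168],1],[[0,0,0],[0.031,0.004,0.0168],1],[[0,0,0],[0.031,0.004,0.0168],1],[[0,0,0],[0.031,0.004,0.0168],1],[[0,0,0],[0.031,0.004,0.0168],1],[[0,0,0],[0.031,0.004,0.0168],1],[[0,0,0],[0.031,0.004,0.0168],1],[[0,0,0],[0.031,0.004,0.0168],1],[[0,0,0],[0.031,0.004,0.0168],1],[[0,0,0],[0.031,0.004,0.0168],1],[[0,0,0],[0.031,0.004,0.0168],1],[[0,0,0],[0.031,0.004,0.0168],1],[[0,0,0],[0,0,0],1],[[0,0,0],[0,0,0],1]]}}

```text
time: 2.6
tool_pos: [0.6387, 0.1191, 0.1664]
orientation: [-0.544, 0.544, -0.452, 0.451]
wrist_force: [0.3, -0.2, 0.1]
width: 0.0856
```

```bash
cat > look.py <<'E'
from h import *
import sys
st=status.sense();im=imaging.capture("wrist")[:,:,::-1].copy();cv2.imwrite(sys.argv[1],im)
c=info("wrist",st);print(st["time"],st["tool_pos"],st["joint_positions"].round(3));print(c["pose"][:3,3])
q=st["orientation"];M=R.from_quat([q[1],q[2],q[3],q[0]]).as_matrix();print(M.round(3))
zf=float(sys.argv[2]) if len(sys.argv)>2 else .017
h=cv2.cvtColor(im,cv2.COLOR_BGR2HSV)
m=cv2.inRange(h,(0,75,30),(18,180,160));m=cv2.morphologyEx(m,cv2.MORPH_CLOSE,np.ones((7,7)))
for k in cv2.findContours(m,cv2.RETR_EXTERNAL,cv2.CHAIN_APPROX_NONE)[0]:
    if cv2.contourArea(k)>800:
        P=ray(c,k[:,0],zf)[:,:2].astype(np.float32);r=cv2.minEnclosingCircle(P);print(cv2.boundingRect(k),r, "in tool", M.T@(np.r_[r[0],0]-np.r_[st["tool_pos"][:2],0]))
E
python3 look.py pics/w1.png; python3 -c "
from h import *
cv2.imwrite('pics/scene1.png',imaging.capture('scene')[:,:,::-1])"
```

```text
2.6 [0.63870953 0.11905898 0.16644323] [ 0.085  0.359 -0.054  1.16   0.     1.471]
[0.62303965 0.19944128 0.30983675]
[[ 0.184 -0.002  0.983]
 [-0.983  0.     0.184]
 [-0.001 -1.    -0.002]]
(0, 182, 209, 188) ((0.47788482904434204, -0.01563386805355549), 0.14361640810966492) in tool [ 0.10282326  0.00026661 -0.18284982]
(256, 168, 50, 50) ((0.6378505825996399, 0.12043993175029755), 0.026066193357110023) in tool [-1.51535001e-03  1.99634536e-06 -5.90368207e-04]
(229, 0, 78, 64) ((0.5991688966751099, 0.2684946358203888), 0.035155002027750015) in tool [-1.54158314e-01  1.15300876e-04 -1.13876323e-02]
```

View pics/w1.png

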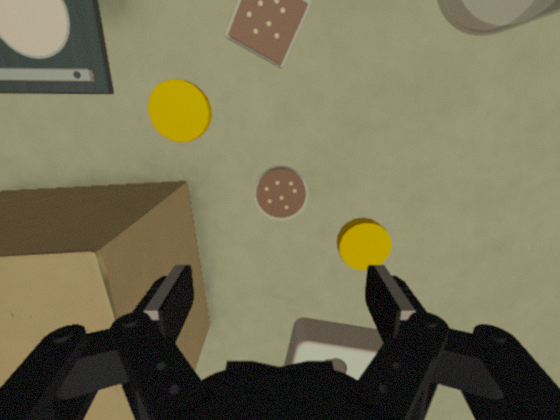

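View pics/scene1.png

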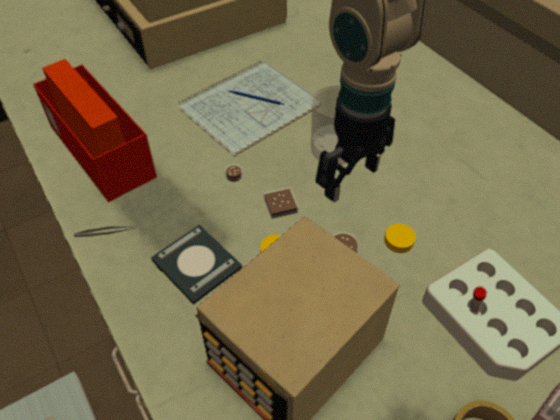

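Wrist view: the dish is at (281,193), 1.5 mm off the tool axis and agreeing with the top view. The box edge (about (200,250)) and both yellow dishes are clear of the fingers. Descending now.

>>> {"fn": "arm_command", "kwargs": {"moves": [[[0,0,0],[-0.001,0.0165,-0.0005],1],[[0,0,0],[0,0.0165,0],1],[[0,0,0],[0,0.0165,0],1],[[0,0,0],[0,0.0165,0],1],[[0,0,0],[0,0.0165,0],1],[[0,0,0],[0,0.0165,0],1],[[0,0,0],[0,0.0165,0],1],[[0,0,0],[0,0.0165,0],1],[[0,0,0],[0,0,0],1]]}}

```text
time: 3.6
tool_pos: [0.635, 0.1217, 0.033]
orientation: [-0.543, 0.546, -0.452, 0.449]
wrist_force: [0.0, 0.9, -0.6]
width: 0.0853
```

```bash
python3 look.py pics/w2.png
```

```text
3.6 [0.635035   0.1216997  0.03295319] [ 0.089  0.475 -0.189  0.912  0.     1.472]
[0.6196211  0.20211155 0.17635775]
[[ 0.187 -0.006  0.982]
 [-0.982 -0.     0.187]
 [-0.001 -1.    -0.006]]
(84, 384, 52, 36) ((0.5359984636306763, -0.016848258674144745), 0.022666195407509804) in tool [ 0.11755506  0.00059368 -0.12322429]
(0, 237, 142, 151) ((0.5049624443054199, 0.05116448923945427), 0.07557447254657745) in tool [ 0.04493417  0.00074603 -0.14097676]
(244, 213, 86, 84) ((0.6390221118927002, 0.12173770368099213), 0.027534428983926773) in tool [ 7.09178407e-04 -2.22258340e-05  3.92366102e-03]
(232, 0, 72, 34) ((0.60465407371521, 0.2467244565486908), 0.016207566484808922) in tool [-0.12850203  0.00013146 -0.00643446]
```

View pics/w2.png

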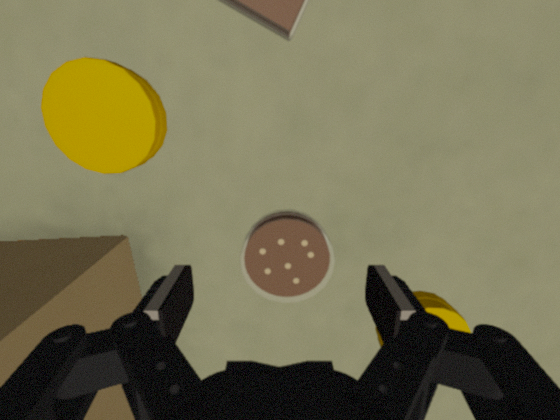

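Both fingers straddle the dish, which is 4 mm off along the jaw axis. I'll correct that, go down, and close.

>>> {"fn": "arm_command", "kwargs": {"moves": [[[0,0,0],[0,0.006,0.002],1],[[0,0,0],[0,0.006,0.002],1],[[0,0,0],[0,0.006,0],1],[[0,0,0],[0,0.006,0],1],[[0,0,0],[0,0.005,0],1],[[0,0,0],[0,0,0],1],[[0,0,0],[0,0,0],1]]}}

```text
time: 4.35
tool_pos: [0.6421, 0.1212, 0.0061]
orientation: [-0.544, 0.544, -0.451, 0.451]
wrist_force: [0.2, -0.7, -0.6]
width: 0.0856
```

```bash
python3 look.py pics/w3.png
```

```text
4.35 [0.64206734 0.12123863 0.00605018] [ 0.088  0.513 -0.196  0.863 -0.     1.472]
[0.62609315 0.20164699 0.14939789]
[[ 0.185 -0.001  0.983]
 [-0.983 -0.     0.185]
 [-0.    -1.    -0.001]]
(83, 380, 49, 40) ((0.5542259812355042, 0.022360090166330338), 0.018798118457198143) in tool [ 8.08943857e-02  5.32049707e-05 -1.04638259e-01]
(0, 255, 105, 133) ((0.5218126773834229, 0.070562943816185), 0.05187555029988289) in tool [ 2.75212687e-02  6.73583312e-05 -1.27560901e-01]
(225, 225, 100, 99) ((0.6383450031280518, 0.12231427431106567), 0.028257910162210464) in tool [-1.74659031e-03  1.91391650e-06 -3.45863993e-03]
```

View pics/w3.png

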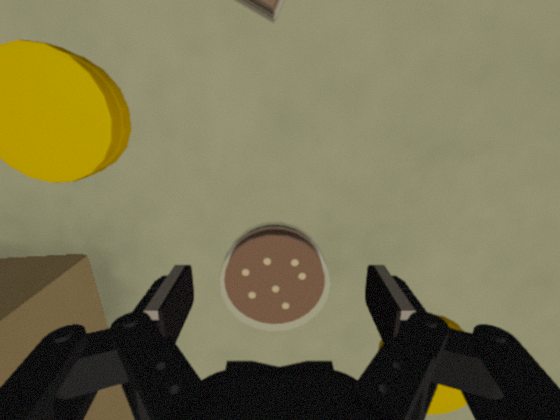

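>>> {"fn": "arm_command", "kwargs": {"moves": [[[0,0,0],[-0.001,0.002,-0.002],1],[[0,0,0],[0,0.002,-0.0015],1],[[0,0,0],[0,0,0],0.85],[[0,0,0],[0,0,0],0.75],[[0,0,0],[0,0,0],0.7],[[0,0,0],[0,0,0],0.6],[[0,0,0],[0,0,0],0.4],[[0,0,0],[0,0,0],0.4],[[0,0,0],[0,0,0],0.4],[[0,0,0],[0,0,0],0.4]], "newtons": 30}}

```text
time: 5.4
tool_pos: [0.6392, 0.1217, 0.0028]
orientation: [0.545, -0.544, 0.451, -0.452]
wrist_force: [0.6, 0.1, 2.8]
width: 0.0547
```

```bash
python3 look.py pics/w4.png
```

```text
5.4 [0.63916302 0.12169802 0.00275227] [ 0.089  0.512 -0.206  0.852 -0.     1.473]
[0.62296821 0.20208804 0.14608641]
[[ 0.185  0.001  0.983]
 [-0.983  0.     0.185]
 [ 0.    -1.     0.001]]
(0, 260, 103, 156) ((0.5212734341621399, 0.06256543099880219), 0.05946657061576843) in tool [ 3.62557925e-02 -1.14946007e-04 -1.26807418e-01]
(223, 229, 108, 101) ((0.6377580165863037, 0.12229294329881668), 0.028320414945483208) in tool [-8.45043112e-04 -1.30249970e-06 -1.27037658e-03]
```

View pics/w4.png

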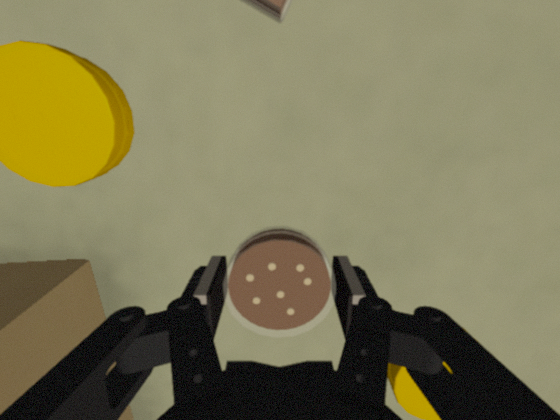

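Dish held (54.7 mm). I'll lift it, shift left clear of the box, then move towards the stage and stop short for a look.

>>> {"fn": "arm_command", "kwargs": {"moves": [[[0,0,0],[0,-0.005,0],0.4],[[0,0,0],[0,-0.01,0],0.4],[[0,0,0],[0,-0.02,0],0.4],[[0,0,0],[0,-0.025,0],0.4],[[0,0,0],[0,-0.025,0],0.4],[[0,0,0],[0,-0.025,0],0.4],[[0,0,0],[0,-0.015,0],0.4],[[0,0,0],[-0.015,0,0],0.4],[[0,0,0],[-0.025,0,-0.01],0.4],[[0,0,0],[-0.03,0,-0.015],0.4],[[0,0,0],[-0.03,0,-0.015],0.4],[[0,0,0],[-0.03,0,-0.02],0.4],[[0,0,0],[-0.02,0,-0.02],0.4],[[0,0,0],[-0.004,0,-0.02],0.4],[[0,0,0],[0,0,-0.015],0.4],[[0,0,0],[0,0,-0.005],0.4],[[0,0,0],[0,0,0],0.4],[[0,0,0],[0,0,0],0.4],[[0,0,0],[0,0,0],0.4]]}}

```text
time: 7.35
tool_pos: [0.4931, 0.2509, 0.1272]
orientation: [0.544, -0.544, 0.451, -0.452]
wrist_force: [0.5, 0.4, 0.3]
width: 0.0549
```

```bash
python3 look.py pics/w5.png .13
python3 - <<'E'
from h import *
im=cv2.imread("pics/w5.png");h=cv2.cvtColor(im,cv2.COLOR_BGR2HSV);c=info("wrist",status.sense())
for name,m in (("white",cv2.inRange(h,(0,0,150),(40,70,255))),("plate",cv2.inRange(h,(75,30,0),(130,255,110)))):
  for k in cv2.findContours(m,cv2.RETR_EXTERNAL,cv2.CHAIN_APPROX_NONE)[0]:
    if cv2.contourArea(k)>1500:
        P=ray(c,k[:,0],.012)[:,:2].astype(np.float32);print(name,cv2.boundingRect(k),cv2.minEnclosingCircle(P),cv2.minAreaRect(P))
E
```

```text
7.35 [0.49311774 0.25087953 0.12723514] [ 0.354  0.227 -0.321  1.022  0.     1.739]
[0.47701388 0.3312484  0.27059053]
[[ 0.185  0.001  0.983]
 [-0.983  0.     0.185]
 [-0.    -1.     0.001]]
(119, 363, 56, 57) ((0.4260908365249634, 0.15360364317893982), 0.029025036841630936) in tool [ 8.32078571e-02 -6.37464866e-05 -8.38549483e-02]
(207, 334, 98, 37) ((0.48836228251457214, 0.19823308289051056), 0.02959424816071987) in tool [ 5.08598341e-02 -1.60119884e-05 -1.44062406e-02]
(220, 229, 110, 101) ((0.49228692054748535, 0.24411408603191376), 0.031046489253640175) in tool [ 6.49523356e-03 -2.18652532e-06 -2.06722666e-03]
(360, 170, 81, 73) ((0.5430667400360107, 0.2967967689037323), 0.02038665860891342) in tool [-3.58916778e-02  4.08301989e-05  5.75767423e-02]
(377, 32, 45, 46) ((0.5227343440055847, 0.3614168167114258), 0.009314564988017082) in tool [-1.03156720e-01  4.51341692e-05  4.95411354e-02]
white (386, 364, 54, 56) ((0.6834383010864258, 0.06033405289053917), 0.05192657187581062) ((0.6731943488121033, 0.05025260150432587), (0.040179651230573654, 0.10310100018978119), 44.54184341430664)
white (220, 290, 125, 79) ((0.5232675075531006, 0.11486292630434036), 0.07536743581295013) ((0.5274756550788879, 0.13280624151229858), (0.081162229180336, 0.14490792155265808), 76.04886627197266)
white (137, 168, 75, 70) ((0.3986002802848816, 0.23345719277858734), 0.03330766782164574) ((0.39877617359161377, 0.2332947850227356), (0.06574517488479614, 0.06571252644062042), 52.57166290283203)
white (239, 0, 321, 413) ((0.6524251103401184, 0.23466914892196655), 0.2604115307331085) ((0.6171863675117493, 0.21735677123069763), (0.286489874124527, 0.4784180223941803), 26.308700561523438)
white (0, 0, 199, 407) ((0.28567659854888916, 0.16981002688407898), 0.21854186058044434) ((0.3342045843601227, 0.1653912365436554), (0.4315531551837921, 0.18135429918766022), 84.79725646972656)
```

View pics/w5.png

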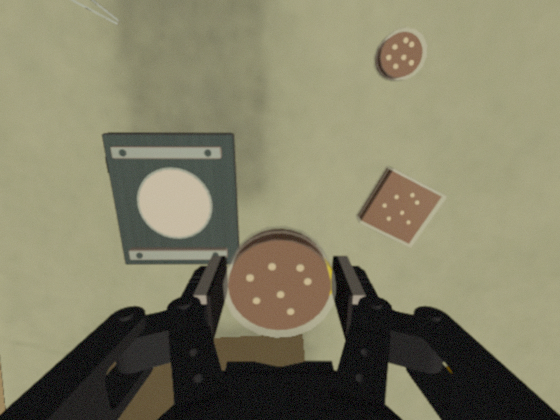

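Run:
```python
from h import *
im=cv2.imread("pics/w4.png");cv2.imwrite("pics/w4c.png",cv2.resize(im[210:350,205:355],(643,600),interpolation=cv2.INTER_CUBIC))
c=imaging.camera_info("wrist");c["pose"]=c["mount"]
# rays in tool frame -> plane tool-y; table at y=+.0028 from TCP
def rt(uv,hgt):
    cc=dict(c);S=np.array([[1,0,0,0],[0,0,1,0],[0,-1,0,0],[0,0,0,1.]]);cc["pose"]=S@c["mount"]
    P=ray(cc,uv,hgt-.0028);return P[:,:2]
for hgt in(.0,.015,.02): print(hgt,rt([(280,334),(279,226),(279,238),(226,283),(332,283)],hgt).round(4).tolist())
```

```text
0.0 [[0.0454, -0.0006], [-0.0238, -0.0011], [-0.0169, -0.0011], [0.0106, -0.0309], [0.0105, 0.0286]]
0.015 [[0.0323, -0.0006], [-0.0297, -0.0011], [-0.0236, -0.0011], [0.0011, -0.0278], [0.001, 0.0255]]
0.02 [[0.0279, -0.0006], [-0.0317, -0.0011], [-0.0258, -0.0011], [-0.0021, -0.0268], [-0.0021, 0.0245]]
```

View pics/w4c.png

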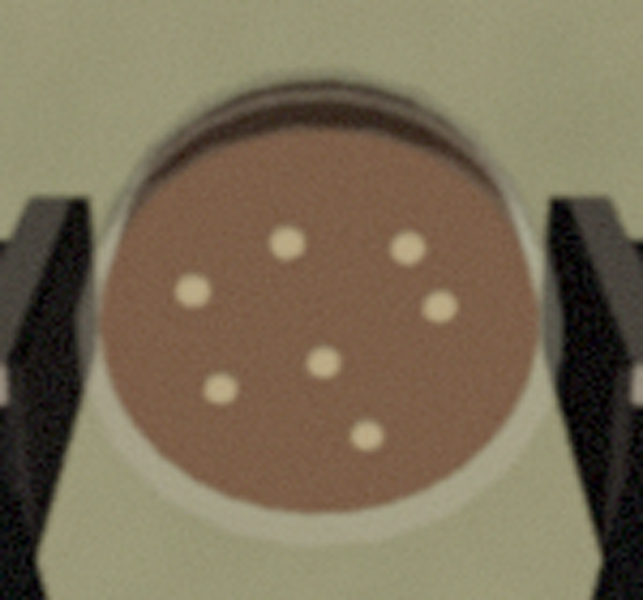

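Window measured at (0.399, 0.233), with the bars parallel to the jaw axis. The dish centre sits about 2 mm along tool +x from the TCP. I'll move over the stage and down to about 18 mm above the plate.

>>> {"fn": "arm_command", "kwargs": {"moves": [[[0,0,0],[0,0,-0.008],0.4],[[0,0,0],[-0.001,0,-0.017],0.4],[[0,0,0],[-0.001,0,-0.022],0.4],[[0,0,0],[0,0,-0.022],0.4],[[0,0,0],[0,0,-0.017],0.4],[[0,0,0],[0,0,-0.009],0.4],[[0,0,0],[0,0.008,0],0.4],[[0,0,0],[0,0.018,0],0.4],[[0,0,0],[0,0.02,0],0.4],[[0,0,0],[0,0.02,0],0.4],[[0,0,0],[0,0.018,0],0.4],[[0,0,0],[0,0.01,0],0.4],[[0,0,0],[0,0,0],0.4],[[0,0,0],[0,0,0],0.4],[[0,0,0],[0,0,0],0.4],[[0,0,0],[0,0,0],0.4]]}}

```text
time: 9.0
tool_pos: [0.3995, 0.2355, 0.0342]
orientation: [0.545, -0.544, 0.451, -0.452]
wrist_force: [0.0, 0.2, -0.1]
width: 0.0551
```

```bash
python3 look.py pics/w6.png .035
```

```text
9.0 [0.39949361 0.23553375 0.03424992] [ 0.393  0.193 -0.603  0.773 -0.     1.778]
[0.38314526 0.31581345 0.17762873]
[[ 0.185  0.002  0.983]
 [-0.983  0.001  0.185]
 [-0.    -1.     0.002]]
(209, 230, 122, 100) ((0.3953426778316498, 0.22510385513305664), 0.03369375318288803) in tool [ 9.47971776e-03 -1.70003283e-05 -6.01229646e-03]
```

View pics/w6.png

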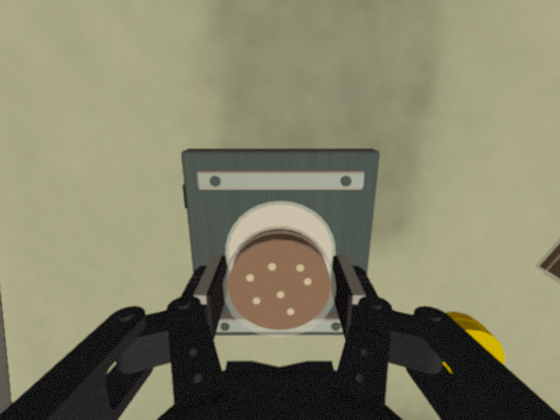

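>>> {"fn": "arm_command", "kwargs": {"moves": [[[0,0,0],[0,0.005,0],0.4],[[0,0,0],[0,0.005,0],0.4],[[0,0,0],[0,0.004,0],0.4],[[0,0,0],[0,0.002,0],0.4],[[0,0,0],[0,0,0],0.4],[[0,0,0],[0,0,0],0.4]]}}

```text
time: 9.65
tool_pos: [0.3984, 0.2351, 0.0172]
orientation: [-0.544, 0.544, -0.451, 0.451]
wrist_force: [-0.1, 0.0, -0.2]
width: 0.0546
```

```bash
python3 look.py pics/w7.png .029;python3 -c "
from h import *
im=cv2.imread('pics/w7.png');cv2.imwrite('pics/w7c.png',cv2.resize(im[130:360,160:400],(626,600),interpolation=cv2.INTER_CUBIC))"
```

```text
9.65 [0.39838112 0.23508933 0.0171901 ] [ 0.393  0.219 -0.618  0.734 -0.     1.778]
[0.38235602 0.31550294 0.16052921]
[[ 0.185 -0.     0.983]
 [-0.983 -0.     0.185]
 [ 0.    -1.    -0.   ]]
(228, 229, 102, 101) ((0.3978530466556549, 0.2342180758714676), 0.028922555968165398) in tool [ 7.58239825e-04  2.46289262e-07 -6.80459522e-04]
```

View pics/w7c.png

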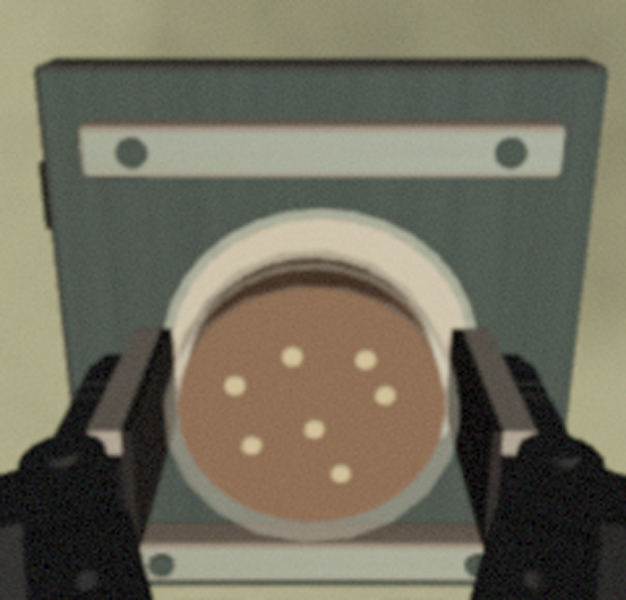

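Run:
```python
from h import *
c=imaging.camera_info("wrist");S=np.array([[1,0,0,0],[0,0,1,0],[0,-1,0,0],[0,0,0,1.]]);c["pose"]=S@c["mount"]
s=240/626
def px(p): return [(160+x*s,130+y*s) for x,y in p]
t=.0172
print("window near edge z12",rt:=ray(c,px([(318,208)]),.012-t)[:,:2])
print("bars: upper inner edge base / lower top outer,inner-base",ray(c,px([(320,178)]),.012-t)[0,:2],ray(c,px([(320,178)]),.020-t)[0,:2],ray(c,px([(320,545)]),.020-t)[0,:2])
print("plate near edge, left/right corners",ray(c,px([(40,70),(605,70),(320,62)]),.012-t)[:,:2])
print("dish fill near/far at 15+2.4",ray(c,px([(315,286),(315,522)]),.0144+.015-t)[:,:2],"rim far top",ray(c,px([(312,540)]),.0144+.02-t)[:,:2],"fill l/r",ray(c,px([(178,405),(447,405)]),.0294-t)[:,:2])
print("dish base near",ray(c,px([(315,258)]),.0144-t)[:,:2])
```

```text
window near edge z12 [[-0.03198394  0.00039757]]
bars: upper inner edge base / lower top outer,inner-base [-0.03827263  0.00077712] [-0.04062658  0.00068795] [0.04394417 0.00098657]
plate near edge, left/right corners [[-0.05958097 -0.05240048]
 [-0.05957347  0.05465567]
 [-0.06115246  0.00069296]]
dish fill near/far at 15+2.4 [[-0.02272436 -0.00026057]
 [ 0.02978958 -0.00017861]] rim far top [[ 0.02983532 -0.00079274]] fill l/r [[ 0.00238354 -0.02672903]
 [ 0.00234193  0.02530243]]
dish base near [[-0.02212317 -0.00019975]]
```

Measured in the tool frame, the stage centre is at about (+0.8, +0.8) mm and the dish at about (+2.3, −0.5) mm. I'll correct by about 1.4 mm in each axis and set down slowly.

>>> {"fn": "arm_command", "kwargs": {"moves": [[[0,0,0],[-0.0015,0,0.0013],0.4],[[0,0,0],[0,0.0005,0],0.4],[[0,0,0],[0,0.0005,0],0.4],[[0,0,0],[0,0.0005,0],0.4],[[0,0,0],[0,0.0005,0],0.4],[[0,0,0],[0,0,0],0.4],[[0,0,0],[0,0,0],0.4]]}}

```text
time: 10.4
tool_pos: [0.3994, 0.2368, 0.0153]
orientation: [-0.544, 0.544, -0.451, 0.451]
wrist_force: [0.1, -0.0, -0.6]
width: 0.0547
```

>>> {"fn": "arm_command", "kwargs": {"moves": [[[0,0,0],[0,0.0003,0],0.4],[[0,0,0],[0,0.0003,0],0.4],[[0,0,0],[0,0.0003,0],0.4],[[0,0,0],[0,0,0],0.4],[[0,0,0],[0,0,0],0.4]]}}

```text
time: 10.9
tool_pos: [0.3995, 0.2368, 0.0147]
orientation: [0.544, -0.544, 0.451, -0.451]
wrist_force: [-1.6, -0.2, 5.4]
width: 0.0548
```

Contact with the plate (5 N). Releasing.

>>> {"fn": "arm_command", "kwargs": {"moves": [[[0,0,0],[0,0,0],0.66],[[0,0,0],[0,0,0],0.7],[[0,0,0],[0,0,0],0.75],[[0,0,0],[0,0,0],0.8],[[0,0,0],[0,0,0],0.85],[[0,0,0],[0,0,0],0.9],[[0,0,0],[0,0,0],0.9],[[0,0,0],[0,-0.005,0],0.9],[[0,0,0],[0,-0.015,0],0.9],[[0,0,0],[0,-0.02,0],0.9],[[0,0,0],[0,-0.025,0],0.9],[[0,0,0],[0,-0.025,0],0.9],[[0,0,0],[0,-0.02,0],0.9],[[0,0,0],[0,0,0],0.9],[[0,0,0],[0,0,0],0.9]]}}

```text
time: 12.4
tool_pos: [0.3998, 0.237, 0.1248]
orientation: [0.545, -0.544, 0.451, -0.451]
wrist_force: [-0.4, -0.2, -0.1]
width: 0.0768
```

```bash
python3 look.py pics/w8.png .029;python3 -c "
from h import *
im=cv2.imread('pics/w8.png');cv2.imwrite('pics/w8c.png',cv2.resize(im[110:310,180:380],(600,600),interpolation=cv2.INTER_CUBIC))"
```

```text
12.4 [0.39975884 0.23695901 0.12479072] [ 0.396  0.078 -0.506  0.986 -0.     1.78 ]
[0.3835249  0.31728771 0.26815341]
[[ 0.185  0.001  0.983]
 [-0.983  0.     0.185]
 [-0.    -1.     0.001]]
(192, 340, 181, 37) ((0.42685961723327637, 0.1003614217042923), 0.08899770677089691) in tool [ 1.39253921e-01 -3.23548279e-05  1.30318467e-03]
(250, 182, 58, 59) ((0.3982553482055664, 0.23600192368030548), 0.026270538568496704) in tool [ 6.61717204e-04 -2.22567994e-06 -1.65488166e-03]
(460, 173, 91, 75) ((0.5833972692489624, 0.2720021903514862), 0.036193620413541794) in tool [-0.00038559  0.00023329  0.18695158]
(494, 35, 57, 47) ((0.5477370023727417, 0.38114476203918457), 0.019105689600110054) in tool [-0.11424766  0.0002426   0.17214669]
(0, 0, 83, 167) ((0.20569166541099548, 0.2966253459453583), 0.07088377326726913) in tool [-0.09461531 -0.00020098 -0.17963865]
```

View pics/w8c.png

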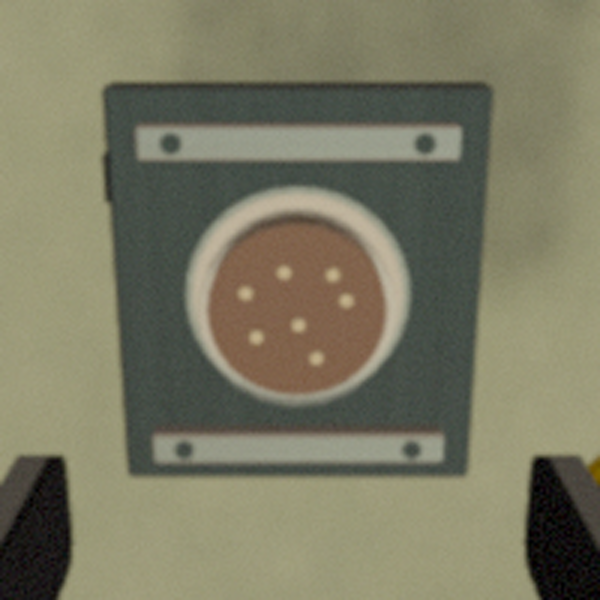

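```bash
cat > chk.py <<'E'
from h import *
import sys
def chk(n,im,c):
    h=cv2.cvtColor(im,cv2.COLOR_BGR2HSV)
    ctr=proj(c,[[.399,.233,.012]])[0]
    # stage-frame axes
    a=np.radians(10.7);ex=np.array([np.cos(a),np.sin(a)]);ey=np.array([-ex[1],ex[0]])
    O=np.array([.399,.233])
    pl=cv2.inRange(h,(70,30,0),(130,255,110)); br=cv2.inRange(h,(0,75,30),(18,180,160))
    for name,m,z in (("plate",pl,.012),("fill",br,.027),("hole",None,.012)):
        if m is None:
            ks=[k for k in cv2.findContours(pl,cv2.RETR_CCOMP,cv2.CHAIN_APPROX_NONE)[0]]
        else:
            m=cv2.morphologyEx(m,cv2.MORPH_CLOSE,np.ones((5,5)));ks=cv2.findContours(m,cv2.RETR_EXTERNAL,cv2.CHAIN_APPROX_NONE)[0]
        for k in ks:
            A=cv2.contourArea(k)
            if A<250 or cv2.pointPolygonTest(k.astype(np.float32),tuple(map(float,ctr)),False)<0: continue
            P=ray(c,k[:,0],z)[:,:2]-O;Q=np.c_[P@ex,P@ey].astype(np.float32)*1000
            if name=="plate" : print(n,name,np.round((Q.max(0)+Q.min(0))/2,1),np.round(np.ptp(Q,axis=0),1))
            else: e=cv2.fitEllipse(Q);print(n,name,np.round(e[0],2),np.round(e[1],1))
E
python3 - <<'E'
from chk import *
im=cv2.imread("pics/w8.png");c=info("wrist",status.sense());chk("wrist",im,c)
E
```

```text
wrist fill [-1.13  2.13] [49.  51.8]
```

>>> {"fn": "arm_command", "kwargs": {"moves": [[[0,0,0],[0,-0.02,0],0.9],[[0,0,0],[-0.03,-0.01,0],0.9],[[0,0,0],[-0.04,0,0],0.9],[[0,0,0],[-0.04,0,0],0.9],[[0,0,0],[-0.04,0,0],0.9],[[0,0,0],[-0.04,0,0],0.9],[[0,0,0],[-0.03,0,0],0.9],[[0,0,0],[-0.03,0,0],0.9],[[0,0,0],[0,0,0],0.9],[[0,0,0],[0,0,0],0.9]]}}

```text
time: 13.45
tool_pos: [0.3521, 0.4819, 0.1525]
orientation: [-0.543, 0.546, -0.451, 0.451]
wrist_force: [-0.4, -0.8, -0.2]
width: 0.0766
```

Run:
```python
from chk import *
for n in("top","scene"):
    im=imaging.capture(n)[:,:,::-1].copy();cv2.imwrite(f"pics/{n}2.png",im);chk(n,im,info(n))
t=cv2.imread("pics/top2.png");s=cv2.imread("pics/scene2.png")
cv2.imwrite("pics/chk.png",np.hstack([cv2.resize(t[250:350,230:330],(400,400),interpolation=3),cv2.resize(s[210:310,150:250],(400,400),interpolation=3)]))
print(status.sense()["time"])
```

```text
top plate [-0.1 -0.8] [107.4 121.2]
top fill [ 0.05 -0.12] [47.3 48.2]
top hole [ 0.24 -0.48] [122.3 141.7]
top hole [ 1.66 -1.16] [70.1 74.6]
scene fill [ 2.74 -0.45] [49.4 57.9]
13.55
```

View pics/chk.png

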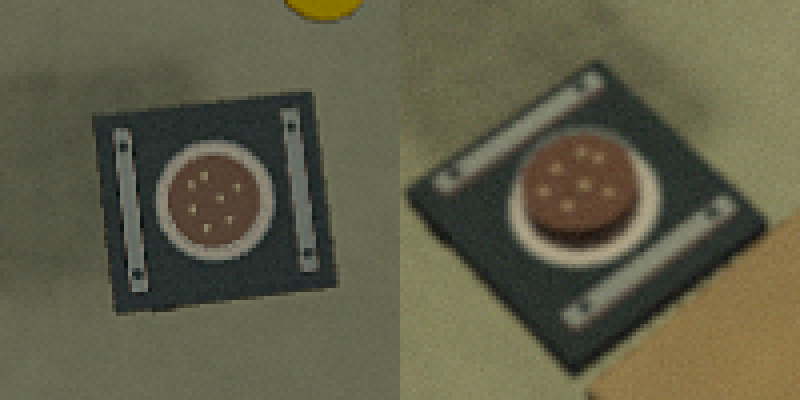

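View pics/top2.png

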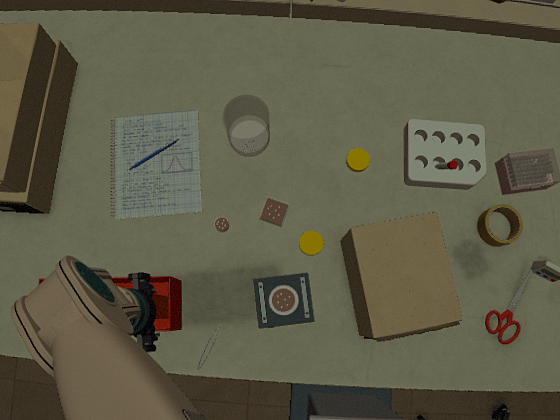

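The dish sits concentric in the window in both views: the white ring is even and the bars are clear. The bystander dishes are where they were. I'll raise the arm clear of the red tray, then check for contact.

>>> {"fn": "arm_command", "kwargs": {"moves": [[[0,0,0],[0,-0.02,0],0.9],[[0,0,0],[0,-0.03,0],0.9],[[0,0,0],[0,-0.03,0],0.9],[[0,0,0],[0,-0.01,0],0.9],[[0,0,0],[0,0,0],0.9],[[0,0,0],[0,0,0],0.9],[[0,0,0],[0,0,0],0.9]]}}

```text
time: 14.25
tool_pos: [0.3524, 0.4813, 0.2423]
orientation: [-0.543, 0.546, -0.451, 0.451]
wrist_force: [-0.5, -0.8, 1.0]
width: 0.0768
```

Run:
```python
from chk import *
im=imaging.capture("top")[:,:,::-1].copy();chk("top",im,info("top"))
a=cv2.imread("pics/top0.png");d=cv2.absdiff(a,im).max(2)
for n,(x,y) in dict(small=(222,225),square=(274,211),y1=(311,243),y2=(358,160)).items(): print(n,d[y-18:y+18,x-18:x+18].mean().round(1))
s=status.sense();print(s["time"],s["wrist_force"],np.abs(s["joint_vel"]).max())
from workcell import ticket
print(ticket.job_done())
```

```text
top plate [ 0.2 -0.7] [107.  121.4]
top fill [ 0.06 -0.2 ] [47.4 48.3]
top hole [ 0.95 -0.35] [120.  142.4]
top hole [ 0.45 -1.09] [70.3 71.1]
small 3.6
square 3.9
y1 3.5
y2 3.5
14.3 [ 0.82934462 -0.45323358 -0.36872705] 0.008104325356566215
the job is handed in; nothing more can be done
None
```

I put the large round brown dish on the viewing stage, lid up and centred over the white window between the two bars. I lowered it in sub-millimetre steps until the plate took about 5 N, let go, and raised the arm clear. The job was handed in at 14.3 s, within the 32 s limit.

**Centring:** In the last top view the dish is within about 1 mm of the window and plate centre. The wrist and scene views disagree with that slightly, by about 2 mm and 2–3 mm, in differing directions. Part of that is the roughly 2 mm calibration and my guess at the height of the filling. The white ring round the dish looks even in the top view. The dish rests inside the bars and touches neither.

**Other dishes:** The last top view showed no change at the small round dish, the square dish or the two yellow look-alikes.

**Contact:** The wrist force was about 1 N, which is noise level, so the robot was touching nothing.

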